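Clamp the cast controller and hold the angle gauge on its web at the mark

ROBOT

A 6-joint arm with a two-finger parallel gripper is mounted at the origin on the work surface. World frame = base frame: x ahead of the robot, y to its left, z up, the work surface at z = 0. Lengths are in m, angles in rad, forces in N, time in s.
With the tool pointing down it reaches from about 0.25 to 0.775 m from the base axis. Payload 4 kg.
Tool frame: the origin (TCP) lies between the finger pads, 19 mm behind the fingertips; this is the grasp point; z points along the fingers, y is the line along which they close (so a half turn about z gives the same grasp; the last joint's range is limited). The gripper opens to 94 mm and grips with 3 to 60 N. Pads are 16 mm wide; open, the fingers measure 119 mm over their backs; the gripper's body (75 mm by 177 mm) begins 78 mm behind the grasp point.
Start: joints at [-0.103, 0.087, 1.371, -0, 1.684, -0.103], TCP at [0.55, -0, 0.224] pointing down, gripper open.
Joint ranges: [-3.1, 3.1], [-0.76, 2.03], [0.27, 2.55], [-1.08, 4.22], [0.17, 2.65], [-2.57, 2.57]. Speed limits (rad/s): [2.79, 2.79, 3.14, 3.14, 3.14, 3.14].

INTERFACE

Orientations are given as [roll, pitch, yaw] about the fixed x, y, z axes, in that order (R = Rz(yaw) Ry(pitch) Rx(roll)).
In Python, from bench import sensors, optics, ticket gives the robot as it stands.
- The arm moves only by the tool send_rows, never from a script. Its argument "rows" is a list of rows, each a list of 6 numbers: the shift along the world's x, y, z in mm, then the turn, a rotation vector about the world's x, y, z in rad. In form: [[x, y, z, wx, wy, wz], ...]. A call has 1 to 8 rows; each row shifts and turns the commanded pose from where the row before left it; what a row does not reach is not made up. A row lasts 1/12 s, in which the tool goes at most 41.7 mm and 7.16 degrees, less where a joint would pass 70% of its speed; a pose out of reach is approached as far as the arm can. A call is refused whole if a number of a shift passes 41.7 or a number of a turn 0.125, either way. A call with a gripper value outside its range is refused whole. "grip" is the finger opening in mm, from 0 to 94, set as the call begins (left out, the last holds). The fingers move at their own pace and stop on an object; the grip force is fixed at half the most. Time passes only in rows, so rows that do not move let the fingers close. It gives the time, the measured TCP pose, the force, the opening and the grip force at its end, in the units of the state.
- sensors.get_obs(): the state, without advancing time (a new reading comes with each control period).
- optics.snapshot(name): name is "scene" or "side" or "wrist"; returns the picture (384x512x3 uint8, red, green, blue); there is no depth.
- optics.camera_model(name): a dict with "vertical_fov" (degrees; the focal length in pixels is half the picture's height over the tangent of half this angle, whatever the lens; pixels are square), "cx", "cy" (the principal point, pixels), "R" (3x3) and "t" (3): a world point X has camera coordinates R X + t. Camera axes: x right, y down, z forward; pixel columns grow to the right and rows downward; lengths in m; the calibration is good to about 2 mm. A picture is of the moment at which its call begins: read the wrist's pose just before it. camera_model takes no time and is no camera call; for the wrist camera it gives the pose at the moment of the call.
- ticket.close_job(): hands the job in; it is judged then, once.
The state is a dict: "time": time; "joint_positions": joint angles; "qvel": joint speeds; "joint_torque": joint torques, N m; "tool_pos": TCP position; "ee_rot": TCP orientation; "wrist_force": force on the tool from outside, world axes, zero at the start; "wrist_torque": the same for the moment, N m; "width": finger opening in m; "finger_force": force on a finger pad.
Only numpy, scipy, OpenCV 4.12 (cv2) and the standard library are available. Lean on these libraries where they do the work, as an engineer would, in place of code of your own. Each camera call takes 0.05 s, during which the arm holds its last target. There are 200 camera calls.

TASK

The cast controller housing is already loaded in its jig: swing the toggle clamp's handle fully down so that the clamp locks it. Then take the dial angle gauge by the grip on its top, stand it upright across the housing's tall middle web, and only then rock it on the web until its swinging needle settles on the mark tab at the rim of the dial. Finish holding it there in the gripper, resting lightly on the web with the needle at rest on the mark, so that the gap under its base can be photographed; do not let go, and leave the other things on the bench where they are.

Things in the scene. Friction and masses are not known exactly. Their poses are not given: they have to be found in the camera images.
- jig: fixed dark steel jig plate, 215 (x) by 290 mm (y), 12 mm thick, with pins and a toggle clamp on its -y part. Origin on the bench under the middle of the housing's nest; x along the housing's web, y across it, z up. The clamp handle pivots about a line parallel to x through (0, -150, 48) mm and reaches 125 mm from there towards -y
- clamp_handle (a joint): clamp handle angle, rad: 0 = fully down at its stop (clamped; it points to the jig's -y, 10 degrees above level), positive = swung up; starts at 0.92 to 1.08, leaning to -y. Needs 4 to 8 N at the grip and stays where left. It drives the clamp arm, which swings down towards +y and presses a sprung rubber foot on the housing's -y flange
- handle_grip (a point): point on the axis of the handle's round black grip, 100 mm from its pivot; the grip is 16 mm thick, 45 to 125 mm from the pivot. Push it down from its upper side (its +y side while raised). Clamped, this point is 65 mm above the bench
- clamp_foot: the clamp's round rubber foot, 12 mm across, on the arm's end; origin at the centre of its underside. It presses on the housing's flange (top 20 mm above the bench) when the clamp is down
- housing: loose die-cast aluminium housing, 0.75 kg, cooling side up in the jig, 1.5 mm play; flange 180 (x) by 168 mm (y), two black plug shrouds at +x. Origin: centre of the underside, 12 mm above the bench; z up. Flat back 30 mm above the origin with ribs up to 7 mm high; one tall middle web (y = 0) along x, 172 mm long, 8 mm thick, round crest (radius 4 mm) 58 mm above the origin
- web_top (a point): middle of the web's crest, 58 mm above the housing's origin (70 mm above the bench); axes those of the housing. Pressing the held gauge on it is stiff: about 25 N per mm
- gauge: loose pendulum angle gauge, 0.31 kg, standing on the bench. Origin: centre of its flat underside. Base 100 (y) by 30 mm (x), 12 mm high; round case 92 mm across, 24 mm thick, dial axis along x at height 68 mm, white dial facing +x; on top a grip block 24 mm thick (x), 52 mm wide (y), height 110 to 146 mm: pinch it across its thickness, TCP at height 132 mm
- needle (a joint): angle of the gauge's swinging needle about the gauge's +x, rad: 0 = along the gauge's -z, positive = tip towards the gauge's +y. It hangs plumb, swings 2.5 times a second, settles in 1 s: rolling the gauge by -a about its +x (+y end down, top leaning to +y) makes it read +a
- mark (a joint): angle of the mark tab on the dial's rim, same sense and zero as the needle; preset between 0.16 and 0.28 rad and stays put
- needle_tip (a point): tip of the needle, 31 mm from the dial's axis; axes turn with the needle, z away from the tip
- mark_tip (a point): inner tip of the pointed black mark tab (11 mm wide) on the lower rim of the dial, 34.5 mm from the dial's axis; axes turn with the tab, z away from it
- open_ecu: opened controller, aluminium tray 200 x 165 x 34 mm with a green circuit board and black plugs, lying beyond the jig
- open_ecu2: another opened controller of the same kind, on the right of the bench
- multimeter: blue hand-held meter 75 x 150 x 42 mm lying face up at the back left
- solder_reel: small metal reel of solder, 56 mm across, 39 mm tall, standing at the back right
- flux_bottle: small clear bottle 38 mm across, 95 mm tall, near the gauge
- screwdriver: screwdriver lying on the near left of the bench
- screw_tray: grey two-part tray 90 x 120 x 22 mm with screws, near right
Things that resemble listed ones, but are neither listed nor needed, are in the scene too. What is shaped like the gauge but pink is not meant.

How it is judged:
By the outcome, as a careful person would: the job done as asked, in the order asked, and still so for the second after the job is handed in, while the arm keeps its last pose, push and grip.
It also fails if it takes over 58 s, if anything falls off the work surface, if the arm or the gripper's body presses on something with over 40 N, if the wrist force passes 120 N, or if a joint passes its speed limit or range.

## Working session

There is one attempt and no reset: what is moved stays moved. The work goes in short steps, Python scripts to look and compute and a tool call to move; the robot and the scene stay as the last step left them, time stands still between calls to the robot, and variables do not carry over. Pictures are saved under pics/ and viewed, at most 10 in all, crops included, and the job is handed in when it is done.

Besides the shell and the picture viewer there is one more tool, called after "Call:" in YAML: its name, and indented under it one key for each argument. send_rows: Moves the arm, as the interface text tells. Its arguments: {"type":"object","properties":{"rows":{"type":"array"},"grip":{"type":"number"}},"required":["rows"]}

```bash
mkdir -p pics; ls; python3 - <<'E'
from bench import sensors, optics
import cv2, numpy as np
a=optics.snapshot("scene"); b=optics.snapshot("side")
for n,p in (("scene",a),("side",b)):
    cv2.imwrite(f"pics/{n}0.png",p[:,:,::-1])
    cv2.imwrite(f"pics/{n}0b.png",cv2.resize(p[:,:,::-1],(800,600),interpolation=cv2.INTER_CUBIC))
    m=optics.camera_model(n); print(n,{k:np.round(v,3).tolist() for k,v in m.items() if not isinstance(v,str)})
E
```

```text
pics
scene {'vertical_fov': 47.492, 'cx': 257.899, 'cy': 196.244, 'R': [[-0.485, 0.874, -0.01], [0.732, 0.4, -0.552], [-0.478, -0.275, -0.834]], 't': [0.316, -0.312, 1.893]}
side {'vertical_fov': 43.623, 'cx': 254.342, 'cy': 194.922, 'R': [[0.669, -0.743, -0.01], [-0.549, -0.485, -0.681], [0.501, 0.461, -0.732]], 't': [-0.407, 0.291, 1.396]}
```

View pics/scene0b.png

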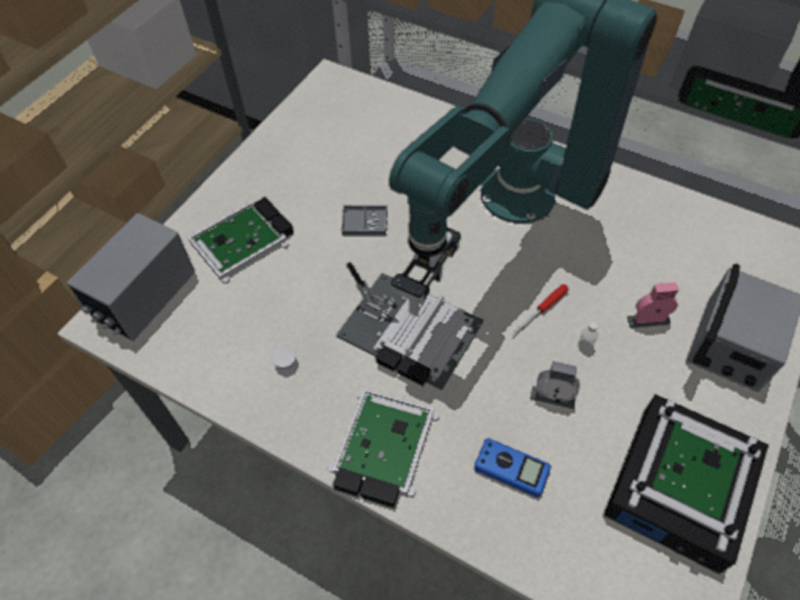

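View pics/side0b.png

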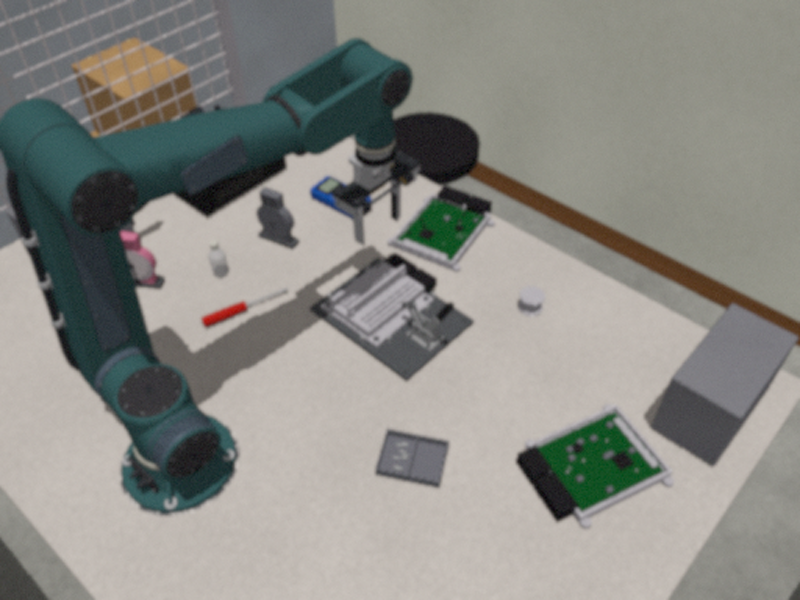

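```bash
cat > h.py <<'E'
import cv2, numpy as np
def tile(img,x0,y0,w,h,s):
    c=cv2.resize(img[y0:y0+h,x0:x0+w],None,fx=s,fy=s,interpolation=cv2.INTER_CUBIC)
    for x in range((x0+9)//10*10,x0+w,10):
        cv2.line(c,((x-x0)*s+s//2,0),((x-x0)*s+s//2,5 if x%50 else 12),(0,0,255),1)
        if x%20==0: cv2.putText(c,str(x),((x-x0)*s-8,18),0,.35,(0,0,255),1)
    for y in range((y0+9)//10*10,y0+h,10):
        cv2.line(c,(0,(y-y0)*s+s//2),(5,(y-y0)*s+s//2),(0,0,255),1)
        if y%20==0: cv2.putText(c,str(y),(6,(y-y0)*s+5),0,.35,(0,0,255),1)
    return c
E
python3 - <<'E'
from bench import sensors, optics
from h import *
print(optics.camera_model("scene").keys(), optics.camera_model("wrist"))
a=cv2.imread("pics/scene0.png"); b=cv2.imread("pics/side0.png")
w=optics.snapshot("wrist")[:,:,::-1]; cv2.imwrite("pics/w0.png",w)
g=np.hstack([tile(a,210,160,100,100,4),tile(b,195,155,100,100,4)])
l=np.hstack([tile(a,330,225,50,40,5)[:200],tile(b,155,115,40,40,5),tile(w,0,0,512,384,1)[::2,::2][:200,:256]])
o=np.zeros((600,800,3),np.uint8); o[:400]=g; o[400:400+l.shape[0],:l.shape[1]]=l
cv2.imwrite("pics/c0.png",o)
o=sensors.get_obs(); print(o["time"],o["tool_pos"],o["ee_rot"],o["width"],o["wrist_force"])
E
```

```text
dict_keys(['vertical_fov', 'cx', 'cy', 'R', 't']) {'vertical_fov': 59.536189969167104, 'cx': 255.85004874406448, 'cy': 195.0882688658359, 'R': array([[ 9.99999749e-01, -5.56283290e-04, -4.38668198e-04],
       [-4.39132444e-04, -9.72631257e-01,  2.32353707e-01],
       [-5.55916885e-04, -2.32353456e-01, -9.72631257e-01]]), 't': array([-0.5495726, -0.0244122,  0.3891718])}Traceback (most recent call last):
  File "<stdin>", line 7, in <module>
    return _nx.concatenate(arrs, 1, dtype=dtype, casting=casting)
           ~~~~~~~~~~~~~~~^^^^^^^^^^^^^^^^^^^^^^^^^^^^^^^^^^^^^^^
ValueError: all the input array dimensions except for the concatenation axis must match exactly, but along dimension 0, the array at index 0 has size 200 and the array at index 2 has size 192
```

```bash
python3 - <<'E'
from bench import sensors
from h import *
a=cv2.imread("pics/scene0.png"); b=cv2.imread("pics/side0.png"); w=cv2.imread("pics/w0.png")
o=np.zeros((600,800,3),np.uint8)
for t,x,y in ((tile(a,210,160,100,100,4),0,0),(tile(b,195,155,100,100,4),400,0),(tile(a,330,225,50,40,5),0,400),(tile(b,155,115,40,40,5),250,400),(cv2.resize(w,(266,200)),450,400)):
    o[y:y+t.shape[0],x:x+t.shape[1]]=t
cv2.imwrite("pics/c0.png",o)
o=sensors.get_obs(); print(o["time"],o["tool_pos"],o["ee_rot"],o["width"],o["wrist_force"])
E
```

```text
0.15 [5.49611121e-01 2.92563066e-05 2.23358705e-01] [-3.13986460e+00 -1.70091711e-04  1.57078393e+00] 0.09369855631564791 [-0.30786871 -0.43776012 -0.42354013]
```

View pics/c0.png

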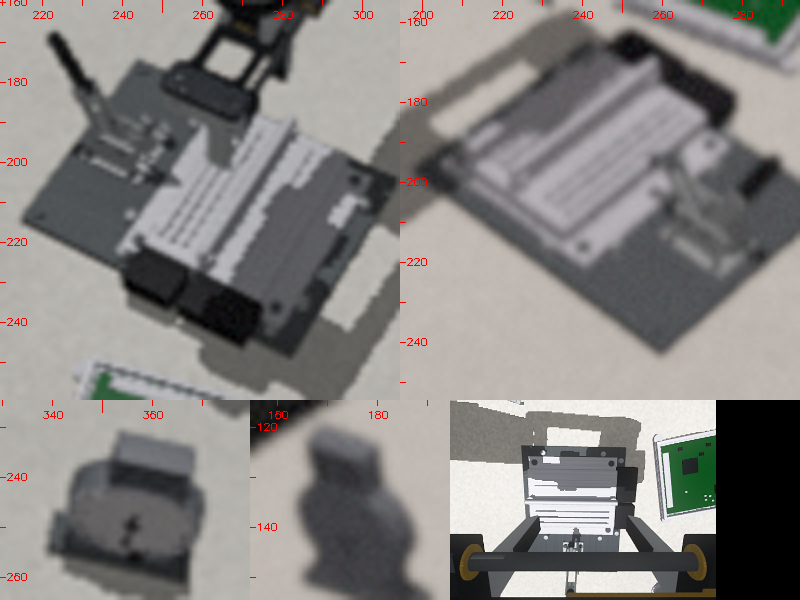

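```bash
python3 - <<'E'
from h import *
w=cv2.imread("pics/w0.png")
cv2.imwrite("pics/c1.png",tile(w,120,80,264,200,3))
E
```

```text
(no output)
```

View pics/c1.png

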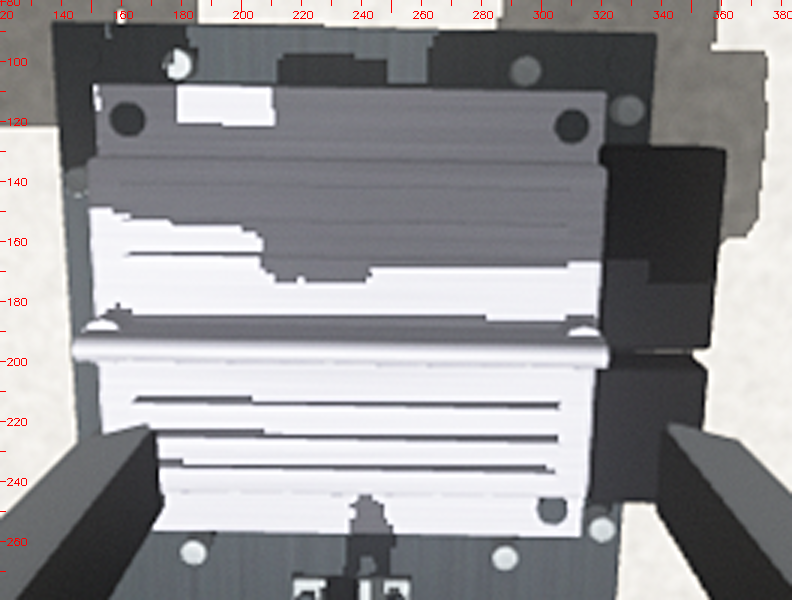

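```bash
cat >> h.py <<'E'
from bench import optics, sensors
from scipy.optimize import least_squares
def proj(m,P):
    c=np.atleast_2d(P)@m["R"].T+m["t"]; f=192/np.tan(np.radians(m["vertical_fov"]/2))
    return c[:,:2]/c[:,2:]*f+[m["cx"],m["cy"]]
def ray(m,uv,z):
    f=192/np.tan(np.radians(m["vertical_fov"]/2))
    d=m["R"].T@np.array([(uv[0]-m["cx"])/f,(uv[1]-m["cy"])/f,1]); c=-m["R"].T@m["t"]
    return c+d*(z-c[2])/d[2]
def rz(a): return np.array([[np.cos(a),-np.sin(a),0],[np.sin(a),np.cos(a),0],[0,0,1]])
E
python3 - <<'E'
from h import *
w=optics.camera_model("wrist"); s=optics.camera_model("scene"); d=optics.camera_model("side")
L=np.array([[-86,0,67],[86,0,67],[-107.5,0,12],[107.5,0,12],[-90,84,20],[90,84,20],[90,-84,20]])/1e3
U=np.array([[144,195.8],[322.7,197.5],[137.2,87.8],[338.4,91.2],[151,107.8],[321.8,110.5],[313.2,258.8]])
W=np.array([ray(w,u,l[2]) for u,l in zip(U,L)]); print(np.round(W*1e3,1))
use=[0,1,4,5,6]
f=lambda q:((rz(q[2])@L[use].T).T[:,:2]+q[:2]-W[use][:,:2]).ravel()
q=least_squares(f,[.53,0,0]).x; print("housing",q,np.round(f(q)*1e3,1))
# handle
def hp(t,r): a=t+np.radians(10); return np.r_[q[:2],0]+rz(q[2])@np.array([0,-.150-r*np.cos(a),.048+r*np.sin(a)])
for t in (0,.9,.95,1,1.05,1.1): print(t,proj(s,hp(t,.125)),proj(s,hp(t,.045)),np.round(hp(t,.1),4),proj(d,hp(t,.125)))
print("gauge",ray(s,(355.5,247.6),.068))
# jig plate corners in scene
print(proj(s,[np.r_[q[:2],0]+rz(q[2])@np.array([x,y,.012]) for x,y in((-.1075,-.2),(.1075,-.2),(.1075,.1))]))
E
```

```text
[[441.  -10.   67. ]
 [614.7 -11.8  67. ]
 [424.1  94.3  12. ]
 [637.4  90.8  12. ]
 [439.7  73.7  20. ]
 [619.1  70.8  20. ]
 [616.6 -97.2  20. ]]
housing [ 0.52798425 -0.01143584 -0.01515834] [ 1.  -0.1 -0.8 -0.9 -0.4  0.2  0.1  0.4  0.1  0.4]
0 [[208.59487393 175.02737326]] [[226.36056345 185.46664744]] [ 0.5242 -0.2599  0.0654] [[304.40479469 225.40508746]]
0.9 [[220.78880015 167.52407569]] [[230.9820092  183.05785986]] [ 0.525  -0.209   0.1359] [[289.80413221 195.71150624]]
0.95 [[222.03201558 167.65288152]] [[231.42454613 183.11639984]] [ 0.5251 -0.2046  0.1382] [[288.42350982 194.15465863]]
1 [[223.31929123 167.84480473]] [[231.88064448 183.19612065]] [ 0.5251 -0.2     0.1403] [[287.00587133 192.64108451]]
1.05 [[224.64721596 168.0997433 ]] [[232.34913525 183.296865  ]] [ 0.5252 -0.1954  0.1421] [[285.55560931 191.1753361 ]]
1.1 [[226.01219716 168.41738339]] [[232.82880936 183.41841627]] [ 0.5253 -0.1906  0.1436] [[284.07721801 189.76177656]]
gauge [0.54168702 0.32092304 0.068     ]
[[240.28083646 171.93350657]
 [210.65423237 211.97583257]
 [281.1109084  247.4364119 ]]
```

Call:
send_rows:
  rows:
    - [-6.3, -35, 0, 0, 0, 0]
    - [-6.3, -35, 0, 0, 0, 0]
    - [-6.3, -35, 0, 0, 0, 0]
    - [-6.2, -35, 0, 0, 0, 0]
    - [0, -5, -32, 0, 0, 0]
    - [0, -5, -31, 0, 0, 0]
    - [0, -12, 0, 0, 0, 0]
    - [0, -12, 0, 0, 0, 0]
  grip: 0

```text
time: 0.82
tool_pos: [0.5234, -0.1741, 0.1591]
ee_rot: [-3.136, -0.002, 1.571]
wrist_force: [0.6, -0.5, 0.2]
width: 0.0441
finger_force: 0.0
```

Call:
send_rows:
  rows:
    - [0, 12, 0, 0, 0, 0]
    - [0, 0, 0, 0, 0, 0]
    - [0, 0, 0, 0, 0, 0]
    - [0, 0, 0, 0, 0, 0]
    - [0, 0, 0, 0, 0, 0]
    - [0, -12, 0, 0, 0, 0]

```text
time: 1.32
tool_pos: [0.5254, -0.1727, 0.1622]
ee_rot: [3.14, -0.0, 1.574]
wrist_force: [0.1, -0.4, -0.7]
width: 0.0043
finger_force: 0.0
```

Call:
send_rows:
  rows:
    - [0, -13.1, -5.1, 0, 0, 0]
    - [0, -13.1, -5.2, 0, 0, 0]
    - [0, -7.7, -5.5, 0, 0, 0]
    - [0, -7.8, -5.5, 0, 0, 0]
    - [0, -6.5, -6.9, 0, 0, 0]
    - [0, -6.6, -6.9, 0, 0, 0]
    - [0, -5, -8, 0, 0, 0]
    - [0, -5.1, -8.1, 0, 0, 0]

```text
time: 1.98
tool_pos: [0.5247, -0.2397, 0.1093]
ee_rot: [-3.141, 0.0, 1.571]
wrist_force: [-0.2, 1.7, 3.4]
width: 0.0006
finger_force: 1.7
```

Call:
send_rows:
  rows:
    - [0, -2.5, -6, 0, 0, 0]
    - [0, -2.2, -6, 0, 0, 0]
    - [0, -2, -5.8, 0, 0, 0]
    - [0, 0, 0, 0, 0, 0]

```text
time: 2.32
tool_pos: [0.5246, -0.2461, 0.0913]
ee_rot: [-3.141, 0.0, 1.571]
wrist_force: [-0.3, 0.2, 0.9]
width: 0.0007
finger_force: 0.6
```

Call:
send_rows:
  rows:
    - [0, -0.3, -1.5, 0, 0, 0]
    - [0, -0.3, -1.5, 0, 0, 0]
    - [0, 0, 0, 0, 0, 0]

```text
time: 2.57
tool_pos: [0.5247, -0.2462, 0.0908]
ee_rot: [3.142, 0.001, 1.571]
wrist_force: [-2.9, 0.9, 7.8]
width: 0.0003
finger_force: 4.2
```

Call:
send_rows:
  rows:
    - [0, 0, -1.5, 0, 0, 0]
    - [0, 0, -1.5, 0, 0, 0]
    - [0, 0, 0, 0, 0, 0]
    - [0, 0, 0, 0, 0, 0]

```text
time: 2.9
tool_pos: [0.5249, -0.2463, 0.0904]
ee_rot: [3.141, 0.002, 1.571]
wrist_force: [-5.5, 2.5, 16.8]
width: 0.0004
finger_force: 8.5
```

Call:
send_rows:
  rows:
    - [0, 2, 30, 0, 0, 0]
    - [0, 10, 40, 0, 0, 0]
    - [0, 30, 40, 0, 0, 0]
    - [0, 35, 40, 0, 0, 0]
    - [2, 40, 40, 0, 0, 0]
    - [2, 40, 24, 0, 0, 0]
    - [2, 40, 0, 0, 0, 0]
    - [2, 40, 0, 0, 0, 0]

```text
time: 3.57
tool_pos: [0.5327, -0.0352, 0.2737]
ee_rot: [3.138, 0.001, 1.57]
wrist_force: [0.4, 0.1, -0.0]
width: 0.0006
finger_force: 0.0
```

Call:
send_rows:
  rows:
    - [1, 41, 0, 0, 0, 0]
    - [1, 41, 0, 0, 0, 0]
    - [1, 41, 0, 0, 0, 0]
    - [1, 41, 0, 0, 0, 0]
    - [1, 41, 0, 0, 0, 0]
    - [1, 41, 0, 0, 0, 0]
    - [1, 41, 0, 0, 0, 0]
    - [0, 20, 0, 0, 0, 0]
  grip: 70

```text
time: 4.23
tool_pos: [0.538, 0.275, 0.2702]
ee_rot: [-3.139, -0.001, 1.575]
wrist_force: [0.5, -1.0, -0.8]
width: 0.0502
finger_force: 0.0
```

```bash
python3 - <<'E'
from h import *
import pickle
o=sensors.get_obs(); m=optics.camera_model("wrist"); w=optics.snapshot("wrist")[:,:,::-1]
pickle.dump(m,open("m1.pkl","wb")); cv2.imwrite("pics/w1.png",w)
s=optics.snapshot("scene")[:,:,::-1]; cv2.imwrite("pics/scene1.png",s)
print(o["time"],o["tool_pos"],o["ee_rot"],o["width"])
u=proj(m,[[.54,.32,.146]])[0]; print(u)
d=optics.snapshot("side")[:,:,::-1]; cv2.imwrite("pics/side1.png",d)
x0=int(np.clip(u[0]-100,0,312)); y0=int(np.clip(u[1]-100,0,184))
out=np.zeros((600,800,3),np.uint8)
out[:600,:600]=tile(w,x0,y0,200,200,3); out[:200,600:]=tile(s,210,155,50,50,4); out[200:400,600:]=tile(d,250,180,50,50,4); out[400:,600:]=tile(s,330,225,50,50,4)
cv2.imwrite("pics/c2.png",out)
E
```

```text
4.2333 [0.53796302 0.27498297 0.27022426] [-3.13940640e+00 -1.07400538e-03  1.57540951e+00] 0.0501833939257467
[258.42688706 141.11283891]
```

View pics/c2.png

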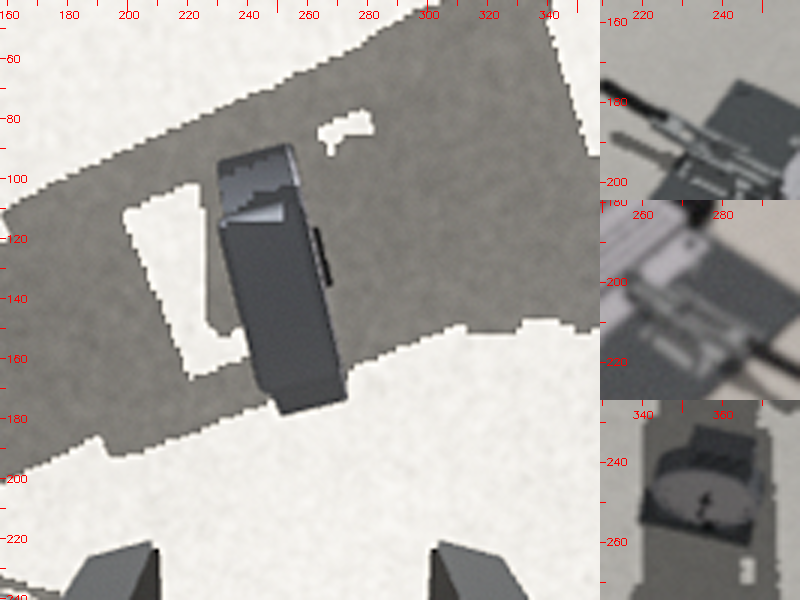

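```bash
python3 - <<'E'
from h import *
import pickle
m=pickle.load(open("m1.pkl","rb")); s=optics.camera_model("scene")
D=np.array([[218,225],[262,392],[345,372],[301,205]])
P=np.array([ray(m,(158+(x-1)/3,41+(y-1)/3),.146) for x,y in D]); print(np.round(P*1e3,1))
L=np.array([[-12,26],[-12,-26],[12,-26],[12,26]])/1e3
f=lambda q:((rz(q[2])[:2,:2]@L.T).T+q[:2]-P[:,:2]).ravel()
r=least_squares(f,[.54,.32,.25]); q=r.x; print(q,np.round(f(q)*1e3,1))
g=lambda p: np.r_[q[:2],0]+rz(q[2])@(np.array(p)/1e3)
print("scene",proj(s,[g([12,0,68]),g([15,50,0]),g([15,-50,0]),g([12,26,146]),g([12,-26,146])]))
print("wrist base",(proj(m,[g([15,50,0]),g([-15,50,0]),g([15,-50,12]),g([-15,-50,12])])-[158,41])*3)
E
```

```text
[[516.7 340.7 146. ]
 [528.6 294.3 146. ]
 [552.3 300.1 146. ]
 [539.5 346.2 146. ]]
[0.53426693 0.32031801 0.25707402] [-0.6  1.7  0.6 -2.2  0.2 -1.9 -0.2  2.4]
scene [[355.70748594 248.87931734]
 [366.42378351 261.45455391]
 [338.09953146 255.19560763]
 [367.97054233 239.78597867]
 [351.95587519 236.36314957]]
wrist base [[289.95483898 143.95044979]
 [219.28906037 163.07161628]
 [349.65973029 382.99143525]
 [280.53174648 400.64101631]]
```

Call:
send_rows:
  rows:
    - [-1.5, 15, -20, 0, 0, 0.084]
    - [-1.5, 15, -20, 0, 0, 0.084]
    - [-1.5, 15, -20, 0, 0, 0.085]
    - [0, 0, 0, 0, 0, 0]
    - [0, 0, 0, 0, 0, 0]
  grip: 70

```text
time: 4.8
tool_pos: [0.5342, 0.3137, 0.2102]
ee_rot: [-3.138, 0.002, 1.821]
wrist_force: [0.3, 0.8, 1.0]
width: 0.0702
finger_force: 0.0
```

Call:
send_rows:
  rows:
    - [0, 3, -20, 0, 0, 0.006]
    - [0, 3, -20, 0, 0, 0]
    - [0, 0, -20, 0, 0, 0]
    - [0, 0, -14, 0, 0, 0]
    - [0, 0, -4, 0, 0, 0]
    - [0, 0, 0, 0, 0, 0]

```text
time: 5.3
tool_pos: [0.5351, 0.3199, 0.1341]
ee_rot: [-3.141, 0.001, 1.827]
wrist_force: [0.0, -0.0, -1.0]
width: 0.0701
finger_force: 0.0
```

Call:
send_rows:
  rows:
    - [0, 0, -2, 0, 0, 0]
    - [0, 0, 0, 0, 0, 0]
    - [0, 0, 0, 0, 0, 0]
    - [0, 0, 0, 0, 0, 0]
    - [0, 0, 0, 0, 0, 0]
    - [0, 0, 0, 0, 0, 0]
    - [0, 0, 0, 0, 0, 0]
    - [0, 0, 0, 0, 0, 0]
  grip: 15

```text
time: 5.97
tool_pos: [0.5346, 0.3215, 0.132]
ee_rot: [3.142, -0.0, 1.83]
wrist_force: [-0.4, -0.4, 0.6]
width: 0.0239
finger_force: 29.9
```

Call:
send_rows:
  rows:
    - [0, 0, 10, 0, 0, 0]
    - [0, 0, 30, 0, 0, 0]
    - [0, -10, 40, 0, 0, 0]
    - [-1, -30, 40, 0, 0, -0.045]
    - [-1, -40, 0, 0, 0, -0.046]
    - [-1, -40, 0, 0, 0, -0.046]
    - [-1, -40, 0, 0, 0, -0.046]
    - [-1, -40, 0, 0, 0, -0.045]

```text
time: 6.63
tool_pos: [0.5292, 0.1248, 0.2453]
ee_rot: [-3.141, 0.0, 1.6]
wrist_force: [0.7, -0.5, -3.5]
width: 0.0235
finger_force: 30.0
```

Call:
send_rows:
  rows:
    - [-1, -40, 0, 0, 0, -0.045]
    - [-0.6, -40, 0, 0, 0, 0]
    - [0, -30, 0, 0, 0, 0]
    - [0, -18, 0, 0, 0, 0]
    - [0, -5, 0, 0, 0, 0]
    - [0, 0, 0, 0, 0, 0]
    - [0, 0, 0, 0, 0, 0]
    - [0, 0, 0, 0, 0, 0]

```text
time: 7.3
tool_pos: [0.5282, -0.0053, 0.2451]
ee_rot: [-3.141, -0.001, 1.559]
wrist_force: [-0.2, -0.9, -3.4]
width: 0.0236
finger_force: 30.0
```

```bash
python3 - <<'E'
from h import *
s=optics.snapshot("scene")[:,:,::-1]; d=optics.snapshot("side")[:,:,::-1]
cv2.imwrite("pics/scene2.png",s);cv2.imwrite("pics/side2.png",d)
o=sensors.get_obs(); print(o["time"],o["tool_pos"],o["ee_rot"],o["wrist_force"],o["width"])
p=np.array(o["tool_pos"]); u=proj(optics.camera_model("scene"),[p-[0,0,.064]])[0]; v=proj(optics.camera_model("side"),[p-[0,0,.064]])[0]; print(u,v)
out=np.hstack([tile(s,int(u[0])-25,int(u[1])-35,50,75,8),tile(d,int(v[0])-50,int(v[1])-70,100,150,4)])
cv2.imwrite("pics/c3.png",out)
E
```

```text
7.4 [ 0.52823401 -0.00520297  0.24511902] [-3.14141731e+00 -4.23176487e-04  1.55897828e+00] [ 0.60526178  0.36854894 -3.60788647] 0.024044371474022663
[273.46302189 188.2101354 ] [238.07204224 157.20796513]
```

View pics/c3.png

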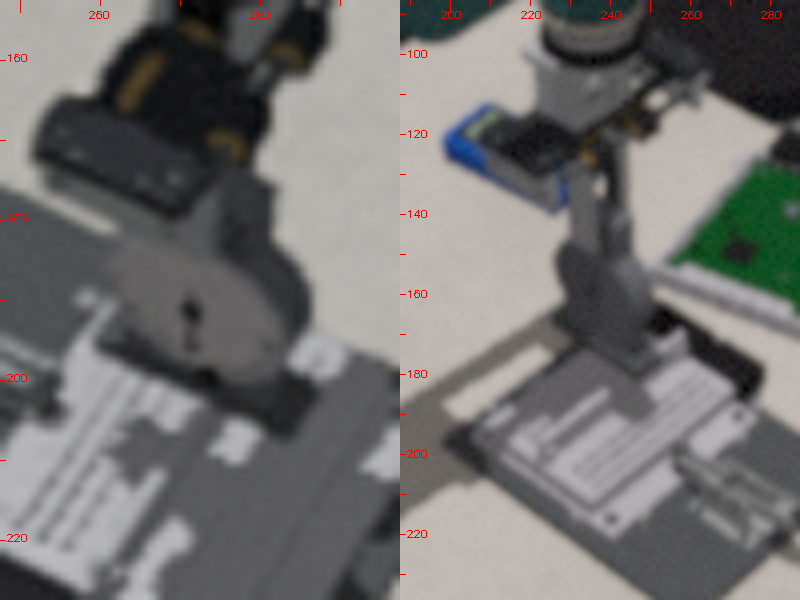

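Call:
send_rows:
  rows:
    - [5, 10, 40, 0, 0, 0]
    - [10, 20, 36, 0, -0.06, 0]
    - [12, 20, 36, 0, -0.07, 0]
    - [12, 20, 36, 0, -0.07, 0]
    - [12, 20, 36, 0, -0.07, 0]
    - [12, 20, 36, 0, -0.07, 0]
    - [12, 20, 36, 0, -0.07, 0]
    - [5, 20, 36, 0, -0.07, 0]

```text
time: 8.07
tool_pos: [0.6064, 0.1423, 0.5323]
ee_rot: [2.66, -0.007, 1.56]
wrist_force: [1.1, -0.3, -3.8]
width: 0.0239
finger_force: 30.0
```

Call:
send_rows:
  rows:
    - [0, 0, 0, 0, 0, 0]
    - [0, 0, 0, 0, 0, 0]
    - [0, 0, 0, 0, 0, 0]
    - [0, 0, 0, 0, 0, 0]
    - [0, 0, 0, 0, 0, 0]
    - [0, 0, 0, 0, 0, 0]

```text
time: 8.57
tool_pos: [0.6067, 0.1394, 0.5287]
ee_rot: [2.666, -0.006, 1.557]
wrist_force: [-0.2, -0.6, -3.2]
width: 0.024
finger_force: 30.0
```

```bash
cat >> h.py <<'E'
from scipy.spatial.transform import Rotation as Ro
def rot(e): return Ro.from_euler('xyz',e).as_matrix()
def gpose(o):
    """gauge frame from TCP: gauge z = -tool z, gauge x = +tool y"""
    T=rot(o["ee_rot"]); G=np.c_[T[:,1],np.cross(-T[:,2],T[:,1]),-T[:,2]]
    return G, np.array(o["tool_pos"])-G[:,2]*.132
def rectify(img,m,G,p,res=.25,half=46):
    """dial plane seen head-on from +x: image right=+gauge y, up=+z, axis at centre; res mm/px"""
    n=int(2*half/res); j,i=np.meshgrid(np.arange(n),np.arange(n))
    y=(j-n/2)*res/1e3; z=.068-(i-n/2)*res/1e3
    P=p+np.stack([np.full(y.size,.012),y.ravel(),z.ravel()],1)@G.T
    uv=proj(m,P).astype(np.float32).reshape(n,n,2)
    return cv2.remap(img.astype(np.float32),uv,None,cv2.INTER_CUBIC)
def avg(name,n): return np.mean([optics.snapshot(name)[:,:,::-1].astype(float) for _ in range(n)],0)
E
python3 - <<'E'
from h import *
o=sensors.get_obs(); print(o["time"],o["tool_pos"],o["ee_rot"],o["width"],np.abs(o["qvel"]).max())
s=optics.camera_model("scene"); a=avg("scene",12); np.save("a3.npy",a)
G,p=gpose(o); r=rectify(a,s,G,p); u=proj(s,[p+G@[.012,0,.068]])[0]; print(u)
c=tile(np.clip(a*2,0,255).astype(np.uint8),int(u[0])-25,int(u[1])-25,50,50,8)
r=np.clip(r*2,0,255).astype(np.uint8); r=cv2.resize(r,(400,400))
cv2.imwrite("pics/c4.png",np.hstack([c,r]))
E
```

```text
8.5667 [0.60670406 0.13935727 0.52874671] [ 2.66611388 -0.00552053  1.5570155 ] 0.024007956351277657 0.014961837021052908
[303.12134884 178.54415863]
```

View pics/c4.png

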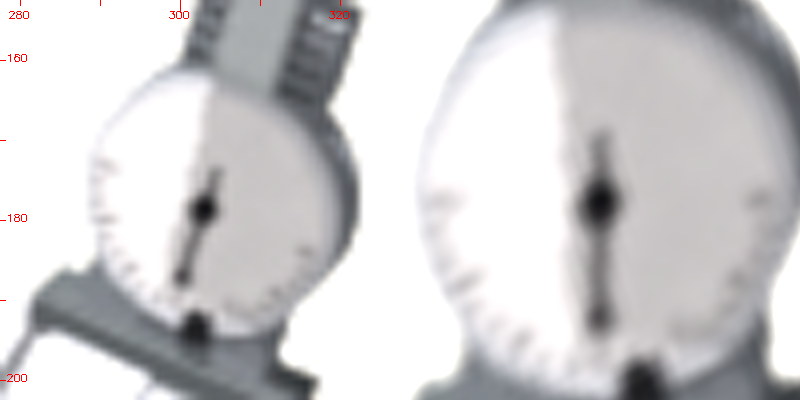

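```bash
cat >> h.py <<'E'
def polar(a,o):
    G,p=gpose(o); r=rectify(a,optics.camera_model("scene"),G,p,.25,50).mean(2); n=r.shape[0]
    k=slice(n//2-24,n//2+24); d=np.clip(90-r[k,k],0,None); yy,xx=np.mgrid[k,k]
    h=np.array([(xx*d).sum(),(yy*d).sum()])/d.sum()
    out=[]
    th=np.linspace(-.6,.8,281)
    for R in (20,22,24,26,28,29,30,36,37,38,39,40,41,42):
        X=(h[0]+R*4*np.sin(th)).astype(np.float32); Y=(h[1]+R*4*np.cos(th)).astype(np.float32)
        v=cv2.remap(r.astype(np.float32),X[None],Y[None],cv2.INTER_LINEAR)[0]
        i=np.argmin(cv2.GaussianBlur(v[None],(31,1),8)[0]); lo=max(i-50,0); seg=slice(lo,i+51)
        w=np.clip((v[seg].min()+35)-v[seg],0,None); out.append((R,round(float((th[seg]*w).sum()/w.sum()),3),round(float(v.min()))))
    return (h-n/2)/4,out
E
python3 - <<'E'
from h import *
h,t=polar(np.load("a3.npy"),sensors.get_obs()); print(h)
for x in t: print(x)
E
```

```text
[-0.6185338   1.27215188]
(20, -0.018, 62)
(22, -0.007, 60)
(24, -0.001, 55)
(26, -0.002, 44)
(28, -0.005, 41)
(29, -0.004, 46)
(30, -0.003, 55)
(36, 0.549, 87)
(37, 0.245, 85)
(38, 0.248, 68)
(39, 0.233, 51)
(40, 0.226, 34)
(41, 0.22, 24)
(42, 0.22, 21)
```

Call:
send_rows:
  rows:
    - [-5, -22, -36, 0, 0.07, 0]
    - [-12, -22, -36, 0, 0.07, 0]
    - [-12, -22, -36, 0, 0.07, 0]
    - [-12, -22, -36, 0, 0.07, 0]
    - [-12, -22, -36, 0, 0.07, 0]
    - [-12, -22, -36, 0, 0.07, 0]
    - [-12, -20, -36, 0, 0.06, 0]
    - [-3, -4, -36, 0, 0, 0]

```text
time: 9.83
tool_pos: [0.5304, -0.0125, 0.2524]
ee_rot: [-3.141, 0.002, 1.553]
wrist_force: [1.3, 1.1, -3.3]
width: 0.0238
finger_force: 30.0
```

Call:
send_rows:
  rows:
    - [0, 0, -10, 0, 0, 0]
    - [0, 0, -5, 0, 0, 0]
    - [0, 0, 0, 0, 0, 0]
    - [0, 0, 0, 0, 0, 0]
    - [0, 0, 0, 0, 0, 0]

```text
time: 10.25
tool_pos: [0.5315, -0.0088, 0.243]
ee_rot: [3.134, 0.001, 1.558]
wrist_force: [-0.9, 0.4, -2.5]
width: 0.0238
finger_force: 30.0
```

Call:
send_rows:
  rows:
    - [-1, -1, -15, 0, 0, 0]
    - [-1, -1, -12, 0, 0, 0]
    - [-1, 0, -6, 0, 0, 0]
    - [0, 0, 0, 0, 0, 0]
    - [0, 0, 0, 0, 0, 0]

```text
time: 10.67
tool_pos: [0.5267, -0.0111, 0.2062]
ee_rot: [-3.141, -0.0, 1.557]
wrist_force: [-0.3, -0.3, -2.6]
width: 0.0238
finger_force: 30.0
```

Call:
send_rows:
  rows:
    - [0, 0, -2, 0, 0, 0]
    - [0, 0, -1, 0, 0, 0]
    - [0, 0, 0, 0, 0, 0]
    - [0, 0, 0, 0, 0, 0]

```text
time: 11.0
tool_pos: [0.527, -0.0113, 0.2034]
ee_rot: [3.141, 0.0, 1.557]
wrist_force: [0.5, -0.8, -4.0]
width: 0.0243
finger_force: 30.0
```

Call:
send_rows:
  rows:
    - [0, 0, -0.6, 0, 0, 0]
    - [0, 0, 0, 0, 0, 0]
    - [0, 0, 0, 0, 0, 0]

```text
time: 11.25
tool_pos: [0.5268, -0.0114, 0.2026]
ee_rot: [3.141, 0.0, 1.557]
wrist_force: [0.5, -0.4, -2.8]
width: 0.024
finger_force: 30.0
```

Call:
send_rows:
  rows:
    - [0, 0, -0.4, 0, 0, 0]
    - [0, 0, 0, 0, 0, 0]
    - [0, 0, 0, 0, 0, 0]

```text
time: 11.5
tool_pos: [0.5268, -0.0113, 0.2021]
ee_rot: [-3.142, 0.0, 1.557]
wrist_force: [1.5, 0.3, -2.9]
width: 0.0238
finger_force: 30.0
```

Call:
send_rows:
  rows:
    - [0, 0, -0.4, 0, 0, 0]
    - [0, 0, 0, 0, 0, 0]
    - [0, 0, 0, 0, 0, 0]

```text
time: 11.75
tool_pos: [0.5268, -0.0113, 0.2019]
ee_rot: [3.141, -0.0, 1.557]
wrist_force: [-0.5, 0.0, -2.4]
width: 0.0237
finger_force: 30.0
```

Call:
send_rows:
  rows:
    - [0, 0, -0.3, 0, 0, 0]
    - [0, 0, 0, 0, 0, 0]
    - [0, 0, 0, 0, 0, 0]

```text
time: 12.0
tool_pos: [0.5269, -0.0113, 0.2019]
ee_rot: [3.141, 0.0, 1.557]
wrist_force: [-0.3, 0.6, -1.2]
width: 0.0242
finger_force: 30.0
```

Call:
send_rows:
  rows:
    - [0, 0, -0.3, 0, 0, 0]
    - [0, 0, 0, 0, 0, 0]
    - [0, 0, 0, 0, 0, 0]
    - [0, 0, 0, 0, 0, 0]
    - [0, 0, 0, 0, 0, 0]
    - [0, 0, 0, 0, 0, 0]
    - [0, 0, 0, 0, 0, 0]
    - [0, 0, 0, 0, 0, 0]

```text
time: 12.67
tool_pos: [0.5269, -0.0113, 0.2018]
ee_rot: [3.141, 0.0, 1.557]
wrist_force: [-2.1, -0.3, 4.9]
width: 0.0237
finger_force: 30.0
```

```bash
python3 - <<'E'
from h import *
a=avg("scene",16); np.save("a4.npy",a); o=sensors.get_obs(); print(o["time"],o["tool_pos"],o["ee_rot"],o["wrist_force"],o["wrist_torque"])
h,t=polar(a,o); print(h)
for x in t: print(x)
E
```

```text
13.4667 [ 0.52690906 -0.01133683  0.20180134] [3.14077600e+00 1.21855553e-04 1.55679456e+00] [-1.43508395  0.62285704  5.09508391] [ 0.05236215  0.63763232 -0.00238677]
[-0.45618344  1.38456537]
(20, -0.001, 65)
(22, 0.007, 64)
(24, 0.006, 61)
(26, 0.0, 59)
(28, -0.006, 59)
(29, -0.008, 59)
(30, -0.009, 60)
(36, -0.02, 74)
(37, -0.023, 77)
(38, 0.292, 76)
(39, 0.286, 69)
(40, 0.275, 63)
(41, 0.263, 56)
(42, 0.256, 50)
```

Call:
send_rows:
  rows:
    - [0, 0, 0.15, 0, 0, 0]
    - [0.05, 3.71, -0.05, -0.0281, 0.0004, 0]
    - [0.05, 3.71, -0.15, -0.0281, 0.0004, 0]
    - [0, 0, 0, 0, 0, 0]
    - [0, 0, 0, 0, 0, 0]

```text
time: 13.88
tool_pos: [0.5271, -0.0038, 0.2016]
ee_rot: [3.141, 0.057, 1.558]
wrist_force: [-1.9, 0.1, 5.2]
width: 0.0238
finger_force: 30.0
```

Call:
send_rows:
  rows:
    - [0.05, 3.7, -0.25, -0.0281, 0.0004, 0]
    - [0.05, 3.7, -0.35, -0.0281, 0.0004, 0]
    - [0, 0, 0, 0, 0, 0]
    - [0, 0, 0, 0, 0, 0]
    - [0, 0, 0, 0, 0, 0]

```text
time: 14.3
tool_pos: [0.5272, 0.0036, 0.201]
ee_rot: [3.141, 0.112, 1.557]
wrist_force: [-2.3, 0.5, 5.4]
width: 0.0237
finger_force: 30.0
```

Good: force steady around 8 N of contact. Continuing.

Call:
send_rows:
  rows:
    - [0.05, 3.68, -0.46, -0.0281, 0.0004, 0]
    - [0.05, 3.67, -0.52, -0.0281, 0.0004, 0]
    - [0, 0, 0, 0, 0, 0]
    - [0.05, 3.66, -0.6, -0.0281, 0.0004, 0]
    - [0.05, 3.64, -0.7, -0.0281, 0.0004, 0]
    - [0, 0, 0, 0, 0, 0]
    - [0, 0, 0, 0, 0, 0]
    - [0, 0, 0, 0, 0, 0]

```text
time: 14.97
tool_pos: [0.5276, 0.0182, 0.1986]
ee_rot: [3.14, 0.225, 1.557]
wrist_force: [-0.3, -0.4, 4.8]
width: 0.0237
finger_force: 30.0
```

Call:
send_rows:
  rows:
    - [0, 0, 0.1, 0, 0, 0]
    - [0, 0, 0, 0, 0, 0]
    - [0, 0, 0, 0, 0, 0]
    - [0, 0, 0, 0, 0, 0]
    - [0, 0, 0, 0, 0, 0]
    - [0, 0, 0, 0, 0, 0]
    - [0, 0, 0, 0, 0, 0]
    - [0, 0, 0, 0, 0, 0]

```text
time: 15.63
tool_pos: [0.5276, 0.0181, 0.1987]
ee_rot: [3.14, 0.224, 1.557]
wrist_force: [-0.2, 2.0, 5.4]
width: 0.0239
finger_force: 30.0
```

```bash
python3 - <<'E'
from h import *
a=avg("scene",24); np.save("a5.npy",a); o=sensors.get_obs(); print(o["time"],o["tool_pos"],o["ee_rot"],o["wrist_force"],o["wrist_torque"])
h,t=polar(a,o); print(h)
for x in t: print(x)
s=optics.camera_model("scene"); G,p=gpose(o); r=rectify(a,s,G,p,.25,50); u=proj(s,[p+G@[.012,0,.068]])[0]
c=tile(np.clip(a*2,0,255).astype(np.uint8),int(u[0])-25,int(u[1])-25,50,50,8)
r=cv2.resize(np.clip(r*1.6,0,255).astype(np.uint8),(400,400))
cv2.imwrite("pics/c5.png",np.hstack([c,r]))
E
```

```text
16.8333 [0.52761342 0.01810949 0.19865155] [3.14028788 0.22446484 1.55665182] [0.20906557 0.88834818 4.98880735] [-0.02250984  0.17224532 -0.06437637]
[-0.0884549   1.09260592]
(20, 0.139, 70)
(22, 0.153, 70)
(24, 0.177, 70)
(26, 0.201, 68)
(28, 0.216, 65)
(29, 0.219, 64)
(30, 0.219, 62)
(36, 0.19, 63)
(37, 0.187, 64)
(38, 0.187, 64)
(39, 0.191, 64)
(40, 0.204, 61)
(41, 0.209, 55)
(42, 0.211, 49)
```

View pics/c5.png

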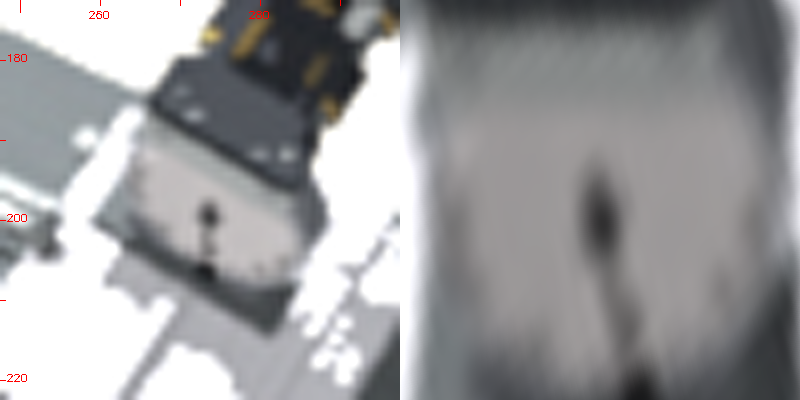

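Call:
send_rows:
  rows:
    - [0, 0, 0.15, 0, 0, 0]
    - [0, 0, 0, 0, 0, 0]
    - [0, 0, 0, 0, 0, 0]
    - [0, 0, 0, 0, 0, 0]
    - [0, 0, 0, 0, 0, 0]
    - [0, 0, 0, 0, 0, 0]
    - [0, 0, 0, 0, 0, 0]
    - [0, 0, 0, 0, 0, 0]

```text
time: 17.5
tool_pos: [0.5275, 0.0182, 0.1987]
ee_rot: [3.141, 0.225, 1.557]
wrist_force: [0.6, 0.1, 3.6]
width: 0.0237
finger_force: 30.0
```

Call:
send_rows:
  rows:
    - [0, 0, 0, 0, 0, 0]
    - [0, 0, 0, 0, 0, 0]
    - [0, 0, 0, 0, 0, 0]
    - [0, 0, 0, 0, 0, 0]
    - [0, 0, 0, 0, 0, 0]
    - [0, 0, 0, 0, 0, 0]
    - [0, 0, 0, 0, 0, 0]
    - [0, 0, 0, 0, 0, 0]

```text
time: 18.17
tool_pos: [0.5275, 0.0182, 0.1986]
ee_rot: [3.141, 0.225, 1.557]
wrist_force: [2.2, -0.2, 4.8]
width: 0.0241
finger_force: 30.0
```

Call:
send_rows:
  rows:
    - [0, 0, 0.15, 0, 0, 0]
    - [0, 0, 0, 0, 0, 0]
    - [0, 0, 0, 0, 0, 0]
    - [0, 0, 0, 0, 0, 0]
    - [0, 0, 0, 0, 0, 0]
    - [0, 0, 0, 0, 0, 0]
    - [0, 0, 0, 0, 0, 0]
    - [0, 0, 0, 0, 0, 0]

```text
time: 18.83
tool_pos: [0.5274, 0.0181, 0.1987]
ee_rot: [3.141, 0.225, 1.557]
wrist_force: [3.1, 0.5, 3.8]
width: 0.0238
finger_force: 30.0
```

Call:
send_rows:
  rows:
    - [0, 0, 0, 0, 0, 0]
    - [0, 0, 0, 0, 0, 0]
    - [0, 0, 0, 0, 0, 0]
    - [0, 0, 0, 0, 0, 0]
    - [0, 0, 0, 0, 0, 0]
    - [0, 0, 0, 0, 0, 0]
    - [0, 0, 0, 0, 0, 0]
    - [0, 0, 0, 0, 0, 0]

```text
time: 19.5
tool_pos: [0.5274, 0.0182, 0.1987]
ee_rot: [3.141, 0.225, 1.557]
wrist_force: [4.3, 1.0, 3.5]
width: 0.0241
finger_force: 30.0
```

Call:
send_rows:
  rows:
    - [0.2, 0, 0.15, 0, 0, 0]
    - [0, 0, 0, 0, 0, 0]
    - [0, 0, 0, 0, 0, 0]
    - [0, 0, 0, 0, 0, 0]
    - [0, 0, 0, 0, 0, 0]
    - [0, 0, 0, 0, 0, 0]
    - [0, 0, 0, 0, 0, 0]
    - [0, 0, 0, 0, 0, 0]

```text
time: 20.17
tool_pos: [0.5273, 0.0182, 0.1987]
ee_rot: [-3.141, 0.225, 1.557]
wrist_force: [3.6, -0.1, 1.7]
width: 0.0238
finger_force: 30.0
```

Call:
send_rows:
  rows:
    - [0, 0, 0, 0, 0, 0]
    - [0, 0, 0, 0, 0, 0]
    - [0, 0, 0, 0, 0, 0]
    - [0, 0, 0, 0, 0, 0]
    - [0, 0, 0, 0, 0, 0]
    - [0, 0, 0, 0, 0, 0]
    - [0, 0, 0, 0, 0, 0]
    - [0, 0, 0, 0, 0, 0]

```text
time: 20.83
tool_pos: [0.5273, 0.0182, 0.1987]
ee_rot: [-3.141, 0.225, 1.557]
wrist_force: [4.0, 0.5, 3.1]
width: 0.0237
finger_force: 30.0
```

```bash
python3 - <<'E'
from h import *
from bench import ticket
a=avg("scene",12); o=sensors.get_obs(); print(o["time"],o["tool_pos"],o["ee_rot"],o["wrist_force"])
h,t=polar(a,o); print([x for x in t if x[0] in(28,29,30,40,41,42)])
# handle still down: compare patch with frame taken after clamping
p=cv2.imread("pics/scene1.png").astype(float)[165:190,205:235]; print(np.abs(a[165:190,205:235]-p).mean())
f=np.array(o["wrist_force"])
if 1<f[2]<8: print(ticket.close_job())
E
```

```text
21.4333 [0.52728275 0.01815039 0.1986664 ] [-3.14124618  0.22479257  1.55684141] [4.07518731 0.410315   2.4130573 ]
[(28, 0.221, 59), (29, 0.221, 58), (30, 0.219, 58), (40, 0.194, 57), (41, 0.201, 54), (42, 0.21, 50)]
0.8466666666666667
the job is handed in; nothing more can be done
None
```

I handed the job in at 21.4 s of robot time: the clamp is locked down and the gauge is held tilted on the web at about 5.5 N, with the needle reading 0.22 rad. My best mark reading, a close-up taken before placing it, was about 0.22 rad. Blurrier readings on the web gave 0.19–0.21, so the match is good to a few hundredths of a radian at worst.

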